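Probe two terminals and hold the tester up to be read

TASK

Draw the orange electrical tester out of its stand, touch its tip gently for a moment on top of the brass stud with the black collar, then on the one with the red collar, without touching the yellow one. Then lift it with its tip well over 12 cm above the bench and tilt it about 45 degrees from upright with the screen on the upper side, so that it can be read; finish while still holding it there, quite still, in the gripper. Do not knock the other things on the bench about.

Things in the scene. Friction and masses are not known exactly. Their poses are not given: they have to be found in the camera images.
- tester: orange hand tester, loose, about 0.15 kg, tip down in the stand. Origin at its metal tip, +z along it to its top end (160 mm), +x out of the face with the pale green screen. Body 30 mm (x) by 24 mm (y), 50 to 160 mm above the tip; below it a black nose 14 mm across and a steel spike 5 mm across. Grip it across y. In the stand the screen faces away from the robot, within half a radian of world +x
- tester_grip (a point): point on the tester's axis 130 mm above its tip, a good place for the TCP when gripping; same axes as the tester
- tester_tip (a point): the end of the tester's spike. The spike is sprung along the tester's axis: it gives 8 mm, starting at 1.2 N and reaching 6 N when fully pushed in
- stand: teal stand, fixed, 60 x 70 mm, 85 mm tall (base plate 100 x 110 x 6 mm), to the left or right. Origin under its centre. The tester sits 25 mm deep in a 34 x 28 mm pocket, its body on a ledge 60 mm up, its spike hanging in an 18 mm hole, tip 10 mm over the bench; it must rise 80 mm to be clear. The tester's body shows from 85 to 170 mm above the bench
- fbox: grey power distribution box, fixed, 115 mm (x) by 240 mm (y), 40 mm tall, on the other side from the stand. A row of coloured fuses 8 mm tall runs along its far (+x) edge, the three studs in a row along y, 18 mm to the near side of its centre line. Origin under its centre
- black_post: one of three identical test points in a row on the grey box, 75 mm apart, in a random order: an upright brass stud 22 mm across and 16 mm tall, standing in a flat black collar 42 mm across and 10 mm tall; to be touched first; fixed. Body origin: centre of the collar's underside, on the box's top (40 mm over the bench)
- black_top (a point): centre of the top face of the stud in the black collar, 66 mm over the bench
- red_post: one of three identical test points in a row on the grey box, 75 mm apart, in a random order: an upright brass stud 22 mm across and 16 mm tall, standing in a flat red collar 42 mm across and 10 mm tall; to be touched second; fixed. Body origin: centre of the collar's underside, on the box's top (40 mm over the bench)
- red_top (a point): centre of the top face of the stud in the red collar, 66 mm over the bench
- yellow_post: one of three identical test points in a row on the grey box, 75 mm apart, in a random order: an upright brass stud 22 mm across and 16 mm tall, standing in a flat yellow collar 42 mm across and 10 mm tall; must not be touched by the tester; fixed. Body origin: centre of the collar's underside, on the box's top (40 mm over the bench)
- spray: loose spray can, blue with a pale top, 60 mm diameter, 180 mm tall, standing near the far rack; bystander; origin under its centre
- filter: loose white oil filter, 76 mm diameter, 88 mm tall; bystander; origin under its centre
- bearing: loose steel bearing ring, 72 mm outside, 36 mm bore, 18 mm tall, lying flat; bystander; origin under its centre
- carton: loose cardboard parts carton, 90 x 130 x 70 mm; bystander; origin under its centre
- wrench: loose steel wrench lying at the right-hand side of the bench; bystander
- driver: loose screwdriver lying at the left-hand side of the bench; bystander
Things that resemble listed ones, but are neither listed nor needed, are in the scene too. There is more than one size of the tester; the job needs the middle-sized.

How it is judged:
By the outcome, as a careful person would: the job done as asked, in the order asked, and still so for the second after the job is handed in, while the arm keeps its last pose, push and grip.
It also fails if it takes over 51 s, if anything falls off the work surface, if the arm or the gripper's body presses on something with over 40 N, if the wrist force passes 120 N, or if a joint passes its speed limit or range.

ROBOT

A 7-joint arm with a two-finger parallel gripper is mounted at the origin on the work surface. World frame = base frame: x ahead of the robot, y to its left, z up, the work surface at z = 0. Lengths are in m, angles in rad, forces in N, time in s.
With the tool pointing down it reaches from about 0.425 to 0.925 m from the base axis. Payload 6.8 kg.
Tool frame: the origin (TCP) lies between the finger pads, 19 mm behind the fingertips; this is the grasp point; z points along the fingers, y is the line along which they close (so a half turn about z gives the same grasp; the last joint's range is limited). The gripper opens to 85 mm and grips with 20 to 120 N. Pads are 22 mm wide; open, the fingers measure 114 mm over their backs; the gripper's body (76 mm by 85 mm) begins 54 mm behind the grasp point. The pads swing forward as they close: fully open they stand 13 mm farther back than shut.
Start: joints at [1.122, 0.477, 0.022, 1.555, -0.011, 1.109, -0.083], TCP at [0.226, -0.636, 0.25] pointing down, gripper open.
Joint ranges: [-2.96, 2.96], [-0.34, 2.1], [-1.41, 1.46], [0.24, 2.44], [-1.37, 4.51], [0.17, 1.92], [-2.96, 2.96]. Speed limits (rad/s): [2.39, 2.39, 3.14, 3.14, 3.14, 3.14, 3.14].

INTERFACE

Orientations are given as a unit quaternion [w, x, y, z].
In Python, from bench import sense, capture, camera_model, sign_off gives the robot as it stands. The module is installed in compiled form; this text tells all that it offers.
- The arm moves only by the tool play_rows, never from a script. Its argument "moves" is a list of rows, each a list of 4 numbers: the shift along the world's x, y, z in mm, then the turn about the world's z in rad. In form: [[tx, ty, tz, yaw], ...]. A call has exactly 10 rows; each row shifts and turns the commanded pose from where the row before left it; what a row does not reach is not made up. A row lasts 1/8 s, in which the tool goes at most 62.5 mm and 10.7 degrees, less where a joint would pass 70% of its speed; a pose out of reach is approached as far as the arm can. A call with a gripper value outside its range is refused whole. "jaw" is the finger opening in mm, from 0 to 85.4, set as the call begins (left out, the last holds). The fingers move at their own pace and stop on an object; "squeeze" is the grip in N (left out, the last holds). Time passes only in rows, so rows that do not move let the fingers close, or fill a call up. It gives the time, the measured TCP pose, the force, the opening and the grip force at its end, in the units of the state.
- sense(): the state, without advancing time (a new reading comes with each control period).
- capture(name): name is "scene" or "top" or "wrist"; returns (picture, depth): 480x640x3 uint8, red, green, blue; 480x640 float32, m along the optical axis (not along the pixel's ray), 0 where there is no reading.
- camera_model(name): a dict with "vertical_fov" (degrees; the focal length in pixels is half the picture's height over the tangent of half this angle, whatever the lens; pixels are square), "cx", "cy" (the principal point, pixels), "world_from_camera" (4x4, takes a point from camera to world coordinates). Camera axes: x right, y down, z forward; pixel columns grow to the right and rows downward; lengths in m; the calibration is good to about 2 mm. A picture is of the moment at which its call begins: read the wrist's pose just before it. camera_model takes no time and is no camera call; for the wrist camera it gives the pose at the moment of the call.
- sign_off(): hands the job in; it is judged then, once.
The state is a dict: "time_s": time; "joints": joint angles; "dq": joint speeds; "tau": joint torques, N m; "tcp_pos": TCP position; "tool_rot": TCP orientation; "wrist_force": force on the tool from outside, world axes, zero at the start; "torque": the same for the moment, N m; "finger_gap": finger opening in m; "grasp_force": force on a finger pad.
Only numpy, scipy, OpenCV 4.12 (cv2) and the standard library are available. Lean on these libraries where they do the work, as an engineer would, in place of code of your own. Each camera call takes 0.05 s, during which the arm holds its last target. There are 200 camera calls.

## Working session

There is one attempt and no reset: what is moved stays moved. The work goes in short steps, Python scripts to look and compute and a tool call to move; the robot and the scene stay as the last step left them, time stands still between calls to the robot, and variables do not carry over. Pictures are saved under pics/ and viewed, at most 10 in all, crops included, and the job is handed in when it is done.

Besides the shell and the picture viewer there is one more tool, called after "Call:" as name(argument=value, ...) on one line, values as JSON. play_rows: Moves the arm, as the interface text tells. Its arguments: {"type":"object","properties":{"moves":{"type":"array"},"jaw":{"type":"number"},"squeeze":{"type":"number"}},"required":["moves"]}

```bash
mkdir -p pics
cat > h.py <<'E'
import numpy as np, cv2, pickle
from bench import sense, capture, camera_model, sign_off
def grab(n,f):
    m=camera_model(n); p,d=capture(n); cv2.imwrite(f'pics/{f}.png',p[:,:,::-1]); pickle.dump((m,p,d),open(f'pics/{f}.pkl','wb')); return m,p,d
def load(f): return pickle.load(open(f'pics/{f}.pkl','rb'))
def cloud(f):
    m,p,d=load(f); h,w=d.shape; fl=h/2/np.tan(np.radians(m['vertical_fov'])/2)
    v,u=np.mgrid[:h,:w]; P=np.stack([(u-m['cx'])*d/fl,(v-m['cy'])*d/fl,d],-1); T=np.array(m['world_from_camera'])
    W=P@T[:3,:3].T+T[:3,3]; W[d==0]=np.nan; return W,p
def proj(m,X):
    T=np.linalg.inv(np.array(m['world_from_camera'])); q=T[:3,:3]@X+T[:3,3]; fl=240/np.tan(np.radians(m['vertical_fov'])/2)
    return q[:2]/q[2]*fl+[m['cx'],m['cy']]
E
python3 - <<'E'
from h import *
for n in('top','scene'):
    m,p,d=grab(n,n+'0'); print(n,m['vertical_fov'],m['cx'],m['cy'],np.round(m['world_from_camera'],3).tolist())
s=sense();print({k:np.round(v,3).tolist() for k,v in s.items()})
E
```

```text
top 53.915008837723654 319.2011130769088 235.2512984898352 [[-0.009, -0.998, 0.061, 0.472], [-1.0, 0.008, -0.011, 0.023], [0.01, -0.061, -0.998, 1.389], [0.0, 0.0, 0.0, 1.0]]
scene 46.47072440942233 321.70683971049175 239.94013929468557 [[0.754, 0.34, -0.561, 1.327], [0.656, -0.42, 0.627, -0.866], [-0.023, -0.841, -0.541, 0.869], [0.0, 0.0, 0.0, 1.0]]
{'time_s': 0.1, 'joints': [1.122, 0.478, 0.022, 1.556, -0.011, 1.109, -0.083], 'dq': [-0.001, -0.0, 0.0, -0.004, -0.001, 0.001, 0.001], 'tau': [0.006, -59.775, 1.615, -28.195, 0.013, 0.005, 0.0], 'tcp_pos': [0.225, -0.636, 0.249], 'tool_rot': [-0.001, 0.986, 0.17, -0.0], 'wrist_force': [0.108, -0.277, -0.274], 'torque': [-0.018, 0.048, -0.054], 'grasp_force': 0.0, 'finger_gap': 0.085}
```

View pics/top0.png

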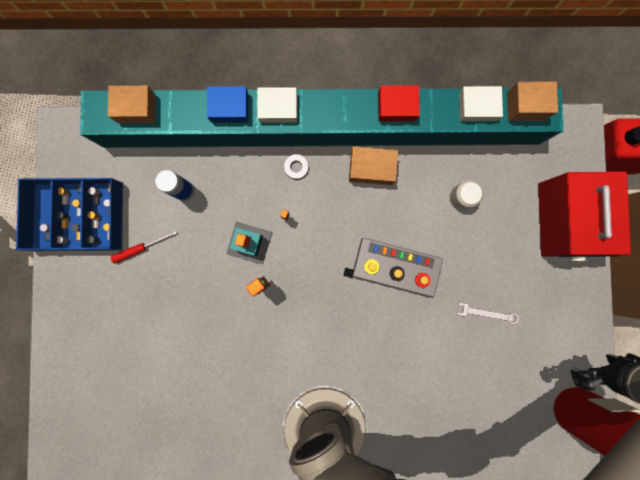

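View pics/scene0.png

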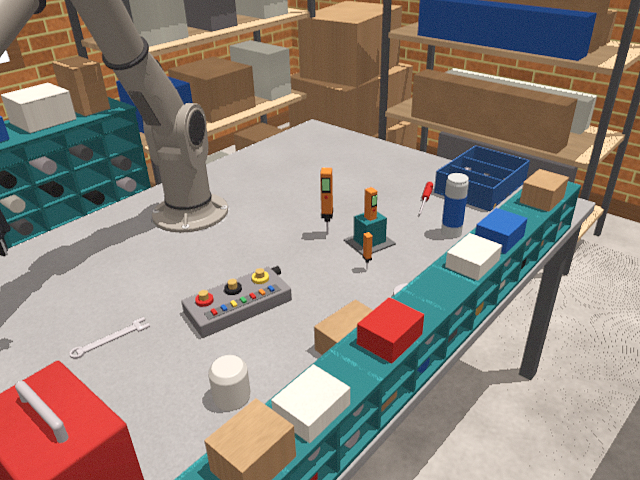

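Run:
```python
from h import *
W,p=cloud('top0'); hsv=cv2.cvtColor(p,cv2.COLOR_RGB2HSV)
def box(n,u0,v0,u1,v1,z0,z1,f=None):
    S=W[v0:v1,u0:u1]; H=hsv[v0:v1,u0:u1]
    k=(S[...,2]>z0)&(S[...,2]<z1)
    if f is not None:k&=f(H)
    q=S[k]; 
    if len(q)<4: print(n,len(q));return
    r=cv2.minAreaRect((q[:,:2]*1000).astype(np.float32)); print(n,len(q),'med',np.round(np.median(q,0),4),'rect',np.round(r[0],1),np.round(r[1],1),round(r[2],1),'zmax',round(q[:,2].max(),3))
org=lambda H:(H[...,0]>5)&(H[...,0]<16)&(H[...,1]>150)
box('tester',225,220,275,262,.155,.2); box('stand',225,220,275,262,.07,.1); 
box('base',220,215,280,266,.003,.02)
box('large',240,270,280,300,.15,.3);box('large all',240,270,280,300,.02,.3);box('small',275,205,295,225,.08,.2);box('smallall',275,205,295,225,.02,.2)
box('fbox',340,230,450,305,.03,.043)
for n,(u,v) in dict(y=(371,267),k=(397,273),r=(423,281)).items(): box(n+' stud',u-8,v-8,u+9,v+9,.060,.072); box(n+' coll',u-14,v-14,u+15,v+15,.046,.055)
box('bearing',280,150,312,182,.01,.03);box('carton',345,140,402,190,.06,.08);box('spray',150,165,195,205,.15,.2)
for f in('top0','scene0'):
    pp=load(f)[1]; 
    c=pp[200:310,220:460] if f=='top0' else pp[150:330,170:410]
    cv2.imwrite(f'pics/c_{f}.png',cv2.resize(c,None,fx=3,fy=3,interpolation=2)[:,:,::-1])
```

```text
tester 121 med [0.5357 0.2127 0.1691] rect [537.1 214.1] [24.4 31.3] 70.7 zmax 0.175
stand 399 med [0.5319 0.2041 0.0846] rect [536.3 214.7] [71.  59.9] 73.1 zmax 0.096
base 785 med [0.5326 0.1997 0.0055] rect [544.2 212.7] [172.9 147. ] 89.6 zmax 0.02
large 235 med [0.4164 0.1689 0.2062] rect [416.2 170.9] [31.2 41.4] 36.1 zmax 0.213
large all 282 med [0.4177 0.1664 0.2055] rect [415.7 171.3] [32.4 42.6] 36.2 zmax 0.213
small 56 med [0.6085 0.1047 0.1082] rect [609.2 104.9] [16.7 21.4] 63.8 zmax 0.115
smallall 73 med [0.6077 0.1023 0.1069] rect [609.2 104.9] [16.8 21.5] 65.3 zmax 0.115
fbox 2243 med [ 0.4614 -0.2109  0.0396] rect [ 463.1 -203.9] [264.7 117.4] 75.0 zmax 0.043
y stud 50 med [ 0.4621 -0.1383  0.065 ] rect [ 463.5 -139.3] [20.4 19.6] 89.6 zmax 0.07
y coll 118 med [ 0.4621 -0.1356  0.0501] rect [ 467.6 -147.5] [50.7 66.8] 16.5 zmax 0.055
k stud 52 med [ 0.4446 -0.2107  0.0657] rect [ 443.2 -211.6] [20.8 19.6] 89.6 zmax 0.071
k coll 126 med [ 0.4471 -0.2102  0.05  ] rect [ 451.4 -211.2] [79.  65.2] 89.5 zmax 0.055
r stud 48 med [ 0.4244 -0.283   0.066 ] rect [ 424.2 -283.5] [19.9 20.6] 19.5 zmax 0.071
r coll 125 med [ 0.4241 -0.2809  0.05  ] rect [ 421.3 -279.3] [75.6 65.8] 1.5 zmax 0.055
bearing 356 med [0.7577 0.0749 0.0175] rect [758.5  75. ] [70.7 69. ] 89.8 zmax 0.026
carton 1510 med [ 0.7544 -0.1475  0.0696] rect [ 764.1 -143.8] [154.9 120.3] 89.6 zmax 0.08
spray 459 med [0.6873 0.3986 0.1785] rect [688.4 401.5] [56.6 57.6] 8.1 zmax 0.186
```

View pics/c_scene0.png

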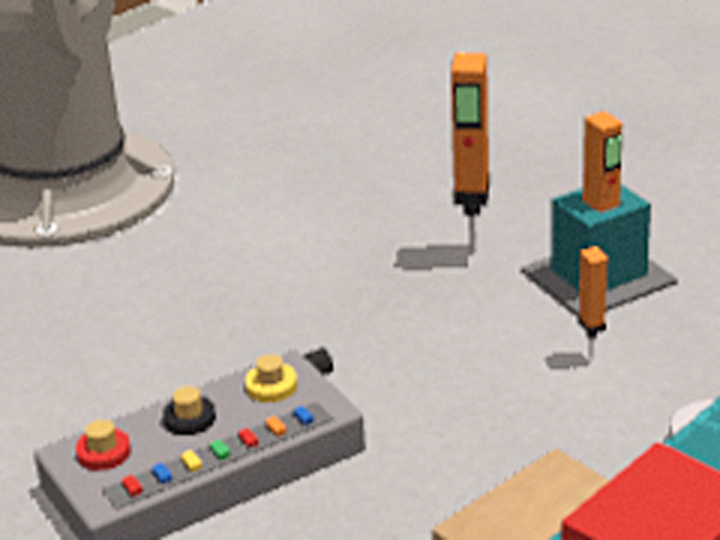

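The scene crop shows three orange testers: the large one free-standing at scene (326,200), the small one at (367,250), and one seated in the teal stand at (371,205). The one in the stand has its top at z≈0.17 m and a 31×24 mm section, so it is the middle-sized one. Stud order from +y is yellow, black, red, in the crop at (270,370), (187,405) and (100,440).

Call:
play_rows(moves=[[28, 44, 0, -0.066], [28, 44, 0, -0.066], [28, 44, 0, -0.066], [28, 44, 0, -0.066], [28, 44, 0, -0.066], [28, 44, 0, -0.066], [28, 44, 0, -0.066], [28, 44, 0, -0.066], [28, 44, 0, -0.066], [28, 44, 0, -0.066]], jaw=85)

```text
time_s: 1.35
tcp_pos: [0.5061, -0.1947, 0.2498]
tool_rot: [0.0, 0.987, -0.16, -0.0]
wrist_force: [0.5, 0.5, -0.0]
finger_gap: 0.085
grasp_force: 0.0
```

Call:
play_rows(moves=[[3, 46, 0, 0], [3, 46, 0, 0], [3, 46, 0, 0], [3, 46, 0, 0], [3, 46, 0, 0], [3, 46, 0, 0], [3, 46, 0, 0], [3, 46, 0, 0], [4, 42, 0, 0], [0, 0, 0, 0]])

```text
time_s: 2.6
tcp_pos: [0.5326, 0.2181, 0.2496]
tool_rot: [-0.001, 0.988, -0.156, -0.001]
wrist_force: [0.2, -0.9, -1.1]
finger_gap: 0.0846
grasp_force: 0.0
```

Run:
```python
from h import *
grab('wrist','w1'); s=sense(); print({k:np.round(v,4).tolist() for k,v in s.items() if k in('time_s','joints','tcp_pos','tool_rot')})
W,p=cloud('w1')
for a,b in((.155,.18),(.075,.095)):
    k=(W[...,2]>a)&(W[...,2]<b)&(abs(W[...,0]-.537)<.07)&(abs(W[...,1]-.214)<.07); q=W[k]
    if len(q)>5:
        r=cv2.minAreaRect((q[:,:2]*1000).astype(np.float32)); print(len(q),np.round(np.median(q,0),4),np.round(r[0],1),np.round(r[1],1),r[2])
```

```text
{'time_s': 2.65, 'joints': [-0.2396, 0.3339, -0.3153, 1.783, 0.1172, 1.0439, -2.4846], 'tcp_pos': [0.533, 0.2153, 0.2495], 'tool_rot': [0.0001, 0.9875, -0.1574, -0.0005]}
2210 [0.5417 0.2171 0.1694] [539.5 217.8] [23.8 31.8] 72.47998809814453
4601 [0.5476 0.2105 0.0848] [538.2 218.2] [70.2 60.5] 73.37007141113281
```

View pics/w1.png

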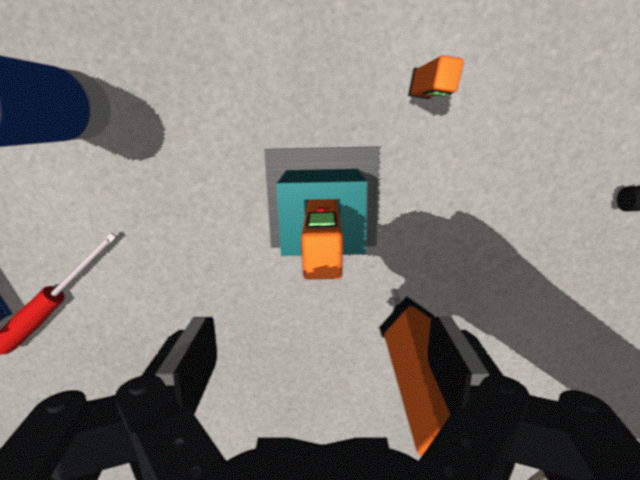

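The wrist picture shows the middle tester in the teal stand at (322,250), centred between the fingers. The large one is clear to the lower right at (415,380) and the small one at (437,75). Both cameras agree within 3 mm: centre about (0.538, 0.216), yaw −17.5°.

Call:
play_rows(moves=[[4, 2, -5, 0.012], [0, 0, -15, 0], [0, 0, -15, 0], [0, 0, -15, 0], [0, 0, -15, 0], [0, 0, -15, 0], [0, 0, -15, 0], [0, 0, -10, 0], [0, 0, -5, 0], [0, 0, 0, 0]])

```text
time_s: 3.9
tcp_pos: [0.5376, 0.2158, 0.1398]
tool_rot: [0.0, 0.988, -0.153, -0.0]
wrist_force: [-0.5, -0.3, 0.7]
finger_gap: 0.0845
grasp_force: 0.0
```

Call:
play_rows(moves=[[0, 0, 0, 0], [0, 0, 0, 0], [0, 0, 0, 0], [0, 0, 0, 0], [0, 0, 0, 0], [0, 0, 0, 0], [0, 0, 0, 0], [0, 0, 0, 0], [0, 0, 0, 0], [0, 0, 0, 0]], jaw=10, squeeze=50)

```text
time_s: 5.15
tcp_pos: [0.5378, 0.2159, 0.1403]
tool_rot: [-0.0, 0.988, -0.153, 0.0]
wrist_force: [-0.6, 0.1, 4.8]
finger_gap: 0.0234
grasp_force: 52.0
```

Call:
play_rows(moves=[[0, 0, 5, 0], [0, 0, 10, 0], [0, 0, 15, 0], [0, 0, 15, 0], [0, 0, 15, 0], [0, 0, 15, 0], [0, 0, 15, 0], [0, 0, 12, 0], [0, 0, 8, 0], [0, 0, 0, 0]])

```text
time_s: 6.4
tcp_pos: [0.5378, 0.2159, 0.2505]
tool_rot: [-0.0, 0.988, -0.153, 0.0]
wrist_force: [0.3, -0.3, -2.3]
finger_gap: 0.0237
grasp_force: 51.0
```

Run:
```python
from h import *
s=sense(); print(s['time_s'],np.round(s['tcp_pos'],4),np.round(s['wrist_force'],2),s['finger_gap']); t=s['tcp_pos']
m,p,d=grab('scene','s1'); u,v=proj(m,np.array([t[0],t[1],t[2]-.13])); print('pred tip',u,v, 'grip',proj(m,np.array(t)))
u,v=int(u),int(v)-30; c=p[v-60:v+60,u-80:u+80]; cv2.imwrite('pics/s1c.png',cv2.resize(c,None,fx=4,fy=4,interpolation=2)[:,:,::-1])
print('crop origin',u-80,v-60)
```

```text
6.4 [0.5378 0.2159 0.2505] [ 0.29 -0.34 -2.32] 0.023658622755464136
pred tip 369.8664739203838 205.56518571031373 grip [371.05969108 161.91681536]
crop origin 289 115
```

View pics/s1c.png

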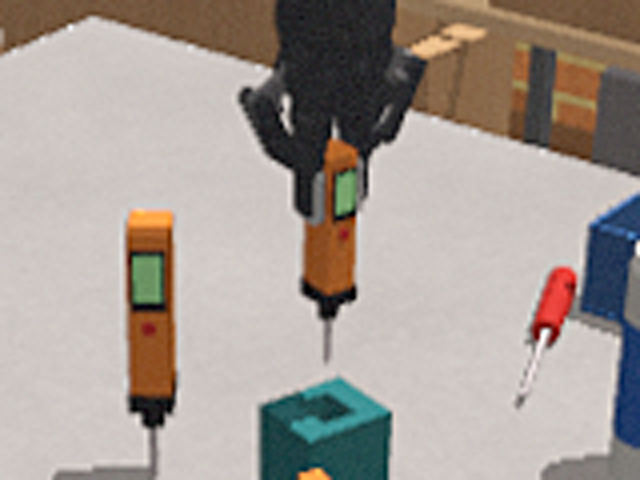

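The enlarged view shows the tester hanging upright, its tip at scene (370.8,205.5) against a predicted (369.9,205.6), with the stand's pocket empty below. On to the black stud.

Call:
play_rows(moves=[[-5, -25, 0, 0], [-10, -45, 0, 0], [-10, -45, 0, 0], [-10, -45, 0, 0], [-10, -45, 0, 0], [-10, -45, 0, 0], [-10, -45, 0, 0], [-10, -45, 0, 0], [-10, -45, 0, 0], [-9, -42, 0, 0]])

```text
time_s: 7.7
tcp_pos: [0.4427, -0.2126, 0.2495]
tool_rot: [-0.0, 0.988, -0.153, -0.0]
wrist_force: [0.2, -0.5, -0.9]
finger_gap: 0.0237
grasp_force: 51.2
```

Call:
play_rows(moves=[[0, 0, 0, 0], [0, 0, -15, 0], [0, 0, -10, 0], [0, 0, -5, 0], [0, 0, 0, 0], [0, 0, 0, 0], [0, 0, 0, 0], [0, 0, 0, 0], [0, 0, 0, 0], [0, 0, 0, 0]])

```text
time_s: 8.95
tcp_pos: [0.4436, -0.2112, 0.2201]
tool_rot: [0.0, 0.988, -0.153, 0.0]
wrist_force: [-0.8, 0.6, -1.7]
finger_gap: 0.0233
grasp_force: 51.1
```

Run:
```python
from h import *
s=sense(); print(s['time_s'],np.round(s['tcp_pos'],4),np.round(s['wrist_force'],2)); t=s['tcp_pos']
m,p,d=grab('scene','s2'); print('tip',proj(m,np.array([t[0],t[1],t[2]-.13])),'black top',proj(m,np.array([.4445,-.210,.066])))
W,_=cloud('s2'); hsv=cv2.cvtColor(p,cv2.COLOR_RGB2HSV)
k=(abs(W[...,2]-.066)<.002)&(abs(W[...,0]-.444)<.05)&(abs(W[...,1]+.21)<.12)
n,l,st,c=cv2.connectedComponentsWithStats(k.astype(np.uint8))
for i in range(1,n):
    if st[i,4]>15: print(st[i],np.round(W[l==i].mean(0),4))
c=p[210:330,150:310]; cv2.imwrite('pics/s2c.png',cv2.resize(c,None,fx=4,fy=4,interpolation=2)[:,:,::-1])
```

```text
8.95 [ 0.4436 -0.2112  0.2201] [-0.82  0.58 -1.72]
tip [229.39712537 273.3453547 ] black top [231.15538224 281.36027562]
[255 268   9   7  35] [ 0.4645 -0.1377  0.0663]
[227 278  10   8  32] [ 0.4447 -0.2083  0.0661]
[198 289  10   7  34] [ 0.4254 -0.2816  0.0665]
```

View pics/s2c.png

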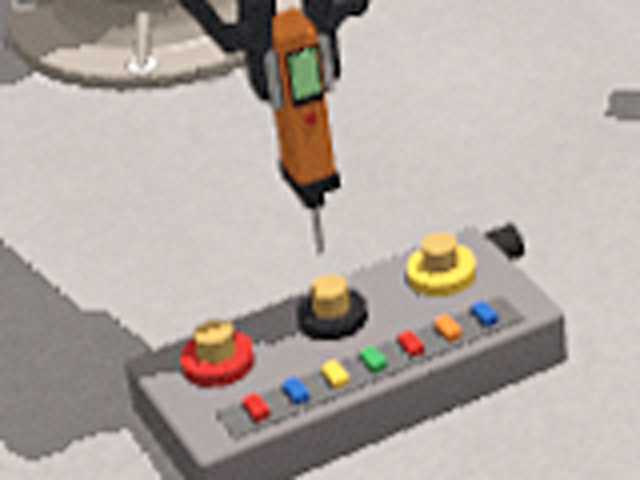

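The crop shows the tip above the black-collared stud at crop (320,250), stud top at (330,283). The red stud is at (215,328) and yellow at (440,240). Correcting 1 mm and pressing about 3 mm into the spring.

Call:
play_rows(moves=[[1, 1, -10, 0], [0, 0, -8, 0], [0, 0, -3, 0], [0, 0, -2, 0], [0, 0, -2, 0], [0, 0, -2, 0], [0, 0, -1, 0], [0, 0, 0, 0], [0, 0, 0, 0], [0, 0, 0, 0]])

```text
time_s: 10.25
tcp_pos: [0.4448, -0.2102, 0.1922]
tool_rot: [0.0, 0.988, -0.153, 0.0]
wrist_force: [-1.2, 0.0, 0.8]
finger_gap: 0.023
grasp_force: 51.4
```

Call:
play_rows(moves=[[0, 0, -1, 0], [0, 0, 0, 0], [0, 0, 0, 0], [0, 0, 0, 0], [0, 0, 0, 0], [0, 0, 0, 0], [0, 0, 0, 0], [0, 0, 0, 0], [0, 0, 0, 0], [0, 0, 0, 0]])

```text
time_s: 11.5
tcp_pos: [0.4447, -0.2102, 0.191]
tool_rot: [0.0, 0.988, -0.153, 0.0]
wrist_force: [0.6, 0.3, 1.9]
finger_gap: 0.0228
grasp_force: 51.5
```

Run:
```python
from h import *
s=sense(); print(s['time_s'],np.round(s['tcp_pos'],4),np.round(s['wrist_force'],2))
m,p,d=grab('scene','s3'); s=sense(); print(np.round(s['wrist_force'],2))
c=p[225:315,180:300]; cv2.imwrite('pics/s3c.png',cv2.resize(c,None,fx=5,fy=5,interpolation=2)[:,:,::-1])
```

```text
11.5 [ 0.4447 -0.2102  0.191 ] [0.59 0.32 1.88]
[0.2  0.71 1.56]
```

View pics/s3c.png

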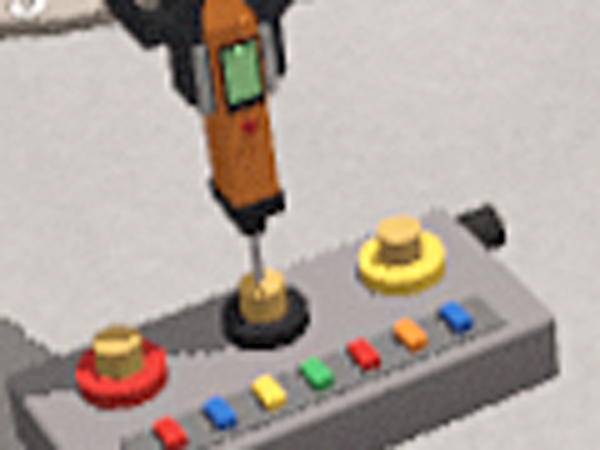

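The crop shows the spike ending mid-top of the black-collared stud at (262,285), and the force rose about 3.5 N: contact made. Lift, go to red, and press the same way.

Call:
play_rows(moves=[[0, 0, 10, 0], [0, 0, 20, 0], [-2, -7, 5, 0], [-4, -14, 0, 0], [-4, -15, 0, 0], [-4, -15, 0, 0], [-4, -14, 0, 0], [-2, -8, 0, 0], [0, 0, 0, 0], [0, 0, -15, 0]])

```text
time_s: 12.8
tcp_pos: [0.4257, -0.2831, 0.2114]
tool_rot: [0.0, 0.988, -0.153, 0.001]
wrist_force: [0.1, 0.4, -2.3]
finger_gap: 0.0236
grasp_force: 51.2
```

Call:
play_rows(moves=[[0, 0, -8, 0], [0, 0, -4, 0], [0, 0, -2, 0], [0, 0, -2, 0], [0, 0, -2, 0], [0, 0, -2, 0], [0, 0, 0, 0], [0, 0, 0, 0], [0, 0, 0, 0], [0, 0, 0, 0]])

```text
time_s: 14.05
tcp_pos: [0.4248, -0.2832, 0.1911]
tool_rot: [0.0, 0.988, -0.153, 0.0]
wrist_force: [0.0, 1.7, 1.9]
finger_gap: 0.0236
grasp_force: 51.6
```

Run:
```python
from h import *
s=sense(); print(s['time_s'],np.round(s['tcp_pos'],4),np.round(s['wrist_force'],2))
m,p,d=grab('scene','s4'); s=sense(); print(np.round(s['wrist_force'],2))
c=p[225:315,160:280]; cv2.imwrite('pics/s4c.png',cv2.resize(c,None,fx=5,fy=5,interpolation=2)[:,:,::-1])
```

```text
14.05 [ 0.4248 -0.2832  0.1911] [0.04 1.72 1.9 ]
[0.03 0.99 1.44]
```

View pics/s4c.png

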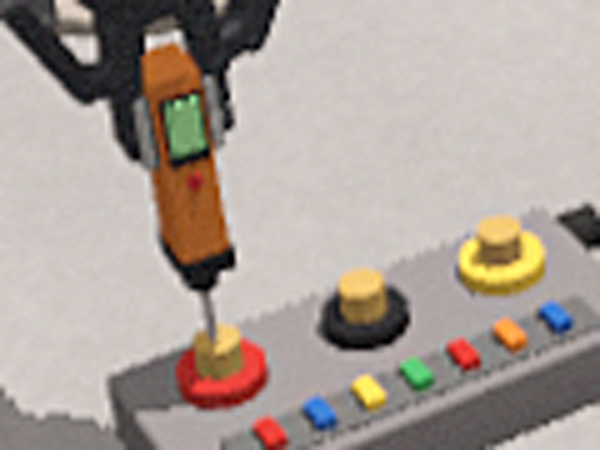

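The crop shows the spike on top of the red-collared stud at (215,335), with the same force rise: both touches made. The arm cannot tilt its tool, so I'll swing the tester in a light grip against the far edge of the fixed stand. First I lift and go there.

Call:
play_rows(moves=[[0, 0, 5, 0], [0, 0, 15, 0], [0, 0, 20, 0], [0, 0, 20, 0], [0, 0, 20, 0], [0, 0, 20, 0], [5, 15, 0, 0], [13, 40, 0, 0], [16, 48, 0, 0], [16, 48, 0, 0]])

```text
time_s: 15.35
tcp_pos: [0.4744, -0.1296, 0.2903]
tool_rot: [-0.0, 0.988, -0.153, -0.001]
wrist_force: [-0.4, 0.1, -1.4]
finger_gap: 0.0235
grasp_force: 51.1
```

Call:
play_rows(moves=[[16, 48, 0, 0], [16, 48, 0, 0], [16, 48, 0, 0], [16, 48, 0, 0], [16, 48, 0, 0], [16, 48, 0, 0], [12, 35, 0, 0], [6, 10, 0, 0], [0, 0, 0, 0], [0, 0, 0, 0]])

```text
time_s: 16.6
tcp_pos: [0.5883, 0.1991, 0.2906]
tool_rot: [0.001, 0.988, -0.154, -0.0]
wrist_force: [-0.1, -0.5, -2.8]
finger_gap: 0.0232
grasp_force: 51.1
```

Call:
play_rows(moves=[[0, 0, -10, 0], [0, 0, -18, 0], [0, 0, -20, 0], [0, 0, -20, 0], [0, 0, -20, 0], [0, 0, -20, 0], [0, 0, -18, 0], [0, 0, -10, 0], [0, 0, -5, 0], [0, 0, 0, 0]])

```text
time_s: 17.85
tcp_pos: [0.5887, 0.2009, 0.1501]
tool_rot: [-0.0, 0.988, -0.153, 0.0]
wrist_force: [-1.0, -0.8, -2.2]
finger_gap: 0.0235
grasp_force: 51.3
```

Call:
play_rows(moves=[[0, 0, 0, 0], [-3, 1, 0, 0], [-3, 1, 0, 0], [-3, 1, 0, 0], [-3, 1, 0.5, 0], [-3, 1, 0.5, 0], [-3, 1, 0.5, 0], [-3, 1, 0.2, 0], [-3, 1, 0, 0], [0, 0, 0, 0]], squeeze=25)

```text
time_s: 19.1
tcp_pos: [0.567, 0.208, 0.1526]
tool_rot: [-0.0, 0.988, -0.154, 0.003]
wrist_force: [6.1, -1.1, -2.6]
finger_gap: 0.0234
grasp_force: 51.0
```

Call:
play_rows(moves=[[0, 0, 0, 0], [0, 0, 0, 0], [0, 0, 0, 0], [0, 0, 0, 0], [-2, 0.6, 0, 0], [-2, 0.6, 0, 0], [-2, 0.6, -0.2, 0], [-2, 0.6, -0.4, 0], [0, 0, 0, 0], [0, 0, 0, 0]], jaw=10, squeeze=22)

```text
time_s: 20.35
tcp_pos: [0.5594, 0.2105, 0.1524]
tool_rot: [-0.001, 0.988, -0.154, 0.003]
wrist_force: [6.5, -1.8, -1.2]
finger_gap: 0.0236
grasp_force: 51.3
```

```bash
cat >> h.py <<'E'
def tilt(f):
    W,p=cloud(f); t=np.array(sense()['tcp_pos']); hsv=cv2.cvtColor(p,cv2.COLOR_RGB2HSV)
    D=np.linalg.norm(W-t,axis=-1); k=(D<.12)&(hsv[...,0]>3)&(hsv[...,0]<18)&(hsv[...,1]>150)&(hsv[...,2]>60)
    n,l,st,_=cv2.connectedComponentsWithStats(k.astype(np.uint8)); i=1+np.argmax(st[1:,4]); q=W[l==i]
    c=np.median(q,0); q=q[np.linalg.norm(q-c,axis=1)<.09]; w,V=np.linalg.eigh(np.cov(q.T)); a=V[:,2]*np.sign(V[2,2])
    print('n',len(q),'axis',np.round(a,3),'tilt',np.degrees(np.arccos(a[2])),'c-tcp',np.round(c-t,4))
E
python3 - <<'E'
from h import *
grab('scene','s5'); tilt('s5'); s=sense(); print(s['time_s'],np.round(s['tcp_pos'],4),np.round(s['wrist_force'],2),s['grasp_force'])
E
```

```text
n 286 axis [-0.2    0.105  0.974] tilt 13.06837224024436 c-tcp [ 0.0191 -0.0132 -0.0299]
20.4 [0.5594 0.2105 0.1524] [ 6.37 -0.92 -0.91] 51.272417306900024
```

The tester is turning in the grip as intended at only about 6 N. I continue the arc.

Call:
play_rows(moves=[[-3, 1, -0.6, 0], [-3, 1, -0.8, 0], [-3, 1, -1, 0], [-3, 1, -1, 0], [-3, 1, -1.2, 0], [-3, 0.8, -1.4, 0], [-3, 0.8, -1.5, 0], [-3, 0.8, -1.6, 0], [-2, 0.7, -1.5, 0], [0, 0, 0, 0]])

```text
time_s: 21.65
tcp_pos: [0.5334, 0.2192, 0.1426]
tool_rot: [-0.001, 0.988, -0.153, 0.003]
wrist_force: [2.6, -1.3, 4.6]
finger_gap: 0.0233
grasp_force: 52.0
```

Run:
```python
from h import *
grab('scene','s6'); tilt('s6'); s=sense(); t=np.array(s['tcp_pos']);print(s['time_s'],np.round(t,4),np.round(s['wrist_force'],2))
m,p,d=load('s6'); 
for a in (0,30,45,55):
    a=np.radians(a); e=np.array([.954*np.sin(a),-.301*np.sin(a),-np.cos(a)]); print('tip',np.degrees(a),proj(m,t+.13*e))
u,v=map(int,proj(m,t)); c=p[v-60:v+75,u-90:u+90]; cv2.imwrite('pics/s6c.png',cv2.resize(c,None,fx=4,fy=4,interpolation=2)[:,:,::-1]); print(u-90,v-60)
```

```text
n 263 axis [-0.58   0.113  0.807] tilt 36.22118370547562 c-tcp [ 0.0336 -0.0175 -0.0214]
21.7 [0.5334 0.2193 0.1426] [ 3.48 -1.74  4.53]
tip 0.0 [368.40096359 237.84271436]
tip 29.999999999999996 [382.35898922 243.12463754]
tip 45.0 [388.65620311 241.24552405]
tip 55.0 [392.27745638 238.23564557]
279 137
```

View pics/s6c.png

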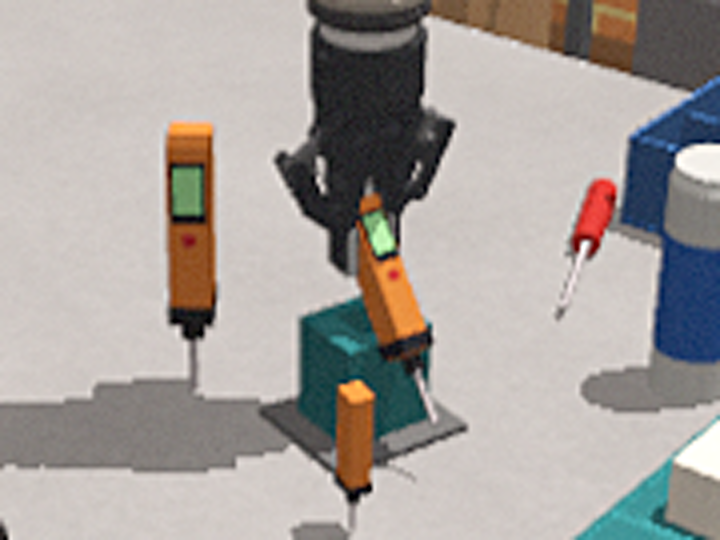

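The crop shows the tester tilted over the stand's far edge, screen at (380,230) on the upper side. The tip at scene (387.8,242) lies between the 30° and 45° predictions, near 43°. One small push further, then a firmer grip and lift.

Call:
play_rows(moves=[[-1, 0.3, -0.5, 0], [-1, 0.3, -0.5, 0], [0, 0, 0, 0], [0, 0, 0, 0], [0, 0, 3, 0], [0, 0, 7, 0], [0, 0, 10, 0], [0, 0, 10, 0], [0, 0, 10, 0], [0, 0, 10, 0]], jaw=10, squeeze=70)

```text
time_s: 22.95
tcp_pos: [0.5285, 0.22, 0.1902]
tool_rot: [0.0, 0.988, -0.153, -0.0]
wrist_force: [-0.5, -1.1, -2.4]
finger_gap: 0.0233
grasp_force: 69.7
```

Call:
play_rows(moves=[[0, 0, 15, 0], [0, 0, 18, 0], [0, 0, 20, 0], [0, 0, 20, 0], [0, 0, 20, 0], [0, 0, 20, 0], [0, 0, 18, 0], [0, 0, 12, 0], [0, 0, 7, 0], [0, 0, 0, 0]])

```text
time_s: 24.2
tcp_pos: [0.5287, 0.22, 0.3397]
tool_rot: [-0.0, 0.988, -0.153, 0.0]
wrist_force: [-0.1, 0.3, -2.0]
finger_gap: 0.0236
grasp_force: 69.7
```

Call:
play_rows(moves=[[0, 0, 0, 0], [0, 0, 0, 0], [0, 0, 0, 0], [0, 0, 0, 0], [0, 0, 0, 0], [0, 0, 0, 0], [0, 0, 0, 0], [0, 0, 0, 0], [0, 0, 0, 0], [0, 0, 0, 0]])

```text
time_s: 25.45
tcp_pos: [0.5286, 0.2199, 0.3395]
tool_rot: [-0.0, 0.988, -0.153, 0.0]
wrist_force: [-0.1, -0.4, -2.5]
finger_gap: 0.0233
grasp_force: 69.7
```

Run:
```python
from h import *
grab('scene','s7'); tilt('s7'); s=sense(); t=np.array(s['tcp_pos']);print(s['time_s'],np.round(t,4),np.round(s['wrist_force'],2),np.round(s['dq'],4))
m,p,d=load('s7'); 
for a in (30,40,45,50,55):
    a=np.radians(a); e=np.array([.954*np.sin(a),-.301*np.sin(a),-np.cos(a)]); print('tip',np.degrees(a),np.round(proj(m,t+.13*e),1),np.round(t+.13*e,3))
u,v=map(int,proj(m,t)); c=p[v-40:v+80,u-60:u+100]; cv2.imwrite('pics/s7c.png',cv2.resize(c,None,fx=5,fy=5,interpolation=2)[:,:,::-1]); print(u-60,v-40)
```

```text
n 310 axis [-0.592  0.132  0.795] tilt 37.367254017518974 c-tcp [ 0.0329 -0.017  -0.0213]
25.5 [0.5286 0.2199 0.3395] [ 0.05  0.57 -2.75] [ 0.     -0.001  -0.0006 -0.002   0.0006 -0.0003 -0.0001]
tip 29.999999999999996 [383.8 177.8] [0.591 0.2   0.227]
tip 40.0 [388.4 175.9] [0.608 0.195 0.24 ]
tip 45.0 [390.6 174.4] [0.616 0.192 0.248]
tip 50.0 [392.6 172.5] [0.624 0.19  0.256]
tip 55.0 [394.5 170.2] [0.63  0.188 0.265]
309 88
```

View pics/s7c.png

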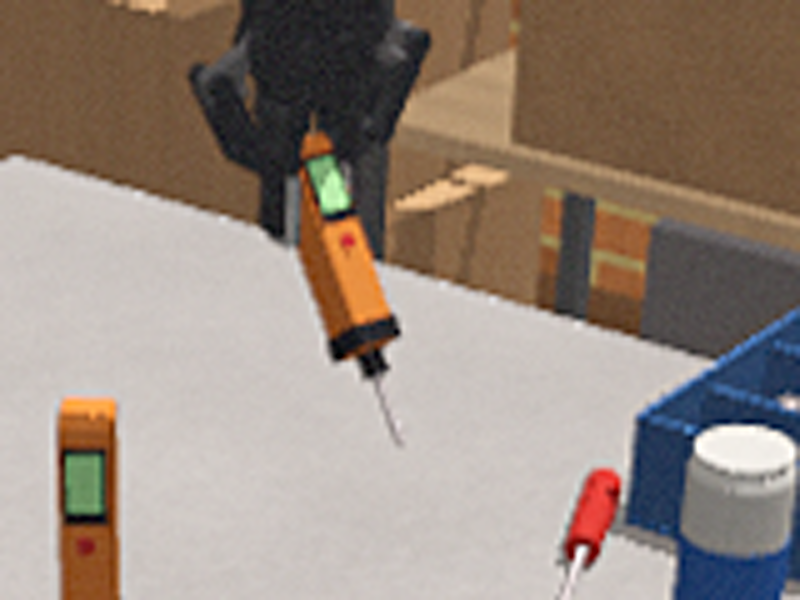

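The crop shows the tester held free in the air, with the screen at (330,185) on the upper side and the tip at (402,446), about 41–43°. I fit the face plane from depth to get a firm angle.

Run:
```python
from h import *
grab('wrist','w7'); t=np.array(sense()['tcp_pos']); rng=np.random.default_rng(0)
for f in('w7','s7'):
    W,p=cloud(f); hsv=cv2.cvtColor(p,cv2.COLOR_RGB2HSV); D=np.linalg.norm(W-t,axis=-1)
    k=(D<.11)&(hsv[...,1]>90)&(hsv[...,2]>50); q=W[k]; best=0
    print(f,len(q))
    for _ in range(2000):
        a,b,c=q[rng.choice(len(q),3,False)]; n=np.cross(b-a,c-a); l=np.linalg.norm(n)
        if l<1e-6: continue
        n/=l
        if n[2]<0:n=-n
        if n[:2]@[.954,-.301]<.3: continue
        i=abs((q-a)@n)<.0015
        if i.sum()>best: best=i.sum(); I=i
    r=q[I]; n=np.linalg.svd(r-r.mean(0))[2][2]; n*=np.sign(n[2]); x=(r-t); print(best,'normal',np.round(n,3),'tilt',np.degrees(np.arcsin(n[2])),'dist from tcp',(r.mean(0)-t)@n)
```

```text
w7 14827
10500 normal [ 0.763 -0.225  0.606] tilt 37.3181709550566 dist from tcp 0.021282414205703912
s7 404
123 normal [ 0.75  -0.226  0.622] tilt 38.45533751107828 dist from tcp 0.020160806196043303
```

Measured tilt is about 38°, a bit short. I go back to the stand edge for another ~8°.

Call:
play_rows(moves=[[0, 0, -10, 0], [0, 0, -20, 0], [0, 0, -25, 0], [0, 0, -28, 0], [0, 0, -28, 0], [0, 0, -28, 0], [0, 0, -25, 0], [0, 0, -18, 0], [0, 0, -8, 0], [0, 0, -4, 0]])

```text
time_s: 26.8
tcp_pos: [0.5305, 0.22, 0.1465]
tool_rot: [-0.001, 0.988, -0.153, 0.002]
wrist_force: [3.0, -1.2, 4.9]
finger_gap: 0.0233
grasp_force: 70.3
```

Call:
play_rows(moves=[[0, 0, -3, 0], [0, 0, -3, 0], [-1, 0.3, -1, 0], [-2, 0.6, -1, 0], [-2, 0.6, -1, 0], [-2, 0.6, -1, 0], [-2, 0.6, -1, 0], [-1, 0.3, 0, 0], [0, 0, 0, 0], [0, 0, 0, 0]])

```text
time_s: 28.05
tcp_pos: [0.5234, 0.2231, 0.1372]
tool_rot: [-0.002, 0.988, -0.154, 0.005]
wrist_force: [9.1, -1.2, 2.2]
finger_gap: 0.0232
grasp_force: 70.0
```

```bash
cat > pl.py <<'E'
from h import *
import sys
f=sys.argv[1]; grab('wrist',f); s=sense(); t=np.array(s['tcp_pos']); rng=np.random.default_rng(0)
W,p=cloud(f); hsv=cv2.cvtColor(p,cv2.COLOR_RGB2HSV); D=np.linalg.norm(W-t,axis=-1)
q=W[(D<.11)&(hsv[...,1]>90)&(hsv[...,2]>50)&((hsv[...,0]<20))]; best=0
for _ in range(2000):
    a,b,c=q[rng.choice(len(q),3,False)]; n=np.cross(b-a,c-a); l=np.linalg.norm(n)
    if l<1e-6: continue
    n/=l*np.sign(n[2])
    if n[:2]@[.954,-.301]<.3: continue
    i=abs((q-a)@n)<.0015
    if i.sum()>best: best=i.sum(); I=i
r=q[I]; n=np.linalg.svd(r-r.mean(0))[2][2]; n*=np.sign(n[2])
print(s['time_s'],np.round(t,4),np.round(s['wrist_force'],1),best,'tilt',np.degrees(np.arcsin(n[2])),np.round(n,3),(r.mean(0)-t)@n,'dq',np.abs(s['dq']).max())
E
python3 pl.py w8
```

```text
28.1 [0.5234 0.223  0.1372] [ 8.8 -2.3  3. ] 10406 tilt 47.331207589214166 [ 0.644 -0.211  0.735] 0.021695387817816728 dq 0.0017552679350461356
```

Call:
play_rows(moves=[[0, 0, 3, 0], [0, 0, 7, 0], [0, 0, 12, 0], [0, 0, 18, 0], [0, 0, 25, 0], [0, 0, 25, 0], [0, 0, 25, 0], [0, 0, 25, 0], [0, 0, 25, 0], [0, 0, 20, 0]])

```text
time_s: 29.35
tcp_pos: [0.5183, 0.2233, 0.3218]
tool_rot: [-0.0, 0.988, -0.153, 0.0]
wrist_force: [-0.6, -0.6, -2.5]
finger_gap: 0.0229
grasp_force: 69.6
```

Call:
play_rows(moves=[[0, 0, 12, 0], [0, 0, 6, 0], [0, 0, 2, 0], [0, 0, 0, 0], [0, 0, 0, 0], [0, 0, 0, 0], [0, 0, 0, 0], [0, 0, 0, 0], [0, 0, 0, 0], [0, 0, 0, 0]])

```text
time_s: 30.6
tcp_pos: [0.5186, 0.2229, 0.3395]
tool_rot: [0.0, 0.988, -0.153, 0.0]
wrist_force: [-0.1, 0.4, -2.3]
finger_gap: 0.0233
grasp_force: 69.6
```

```bash
python3 pl.py w9
python3 - <<'E'
from h import *
grab('top','top9'); W0,_=cloud('top0'); W,_=cloud('top9')
for n,u0,v0,u1,v1,z0,z1 in(('large',235,265,285,305,.15,.23),('small',270,200,300,230,.08,.15),('bearing',280,150,312,182,.01,.03),('spray',150,165,195,205,.15,.2),('carton',345,140,402,190,.06,.08)):
    for w in(W0,W):
        S=w[v0:v1,u0:u1]; q=S[(S[...,2]>z0)&(S[...,2]<z1)]; print(n,len(q),np.round(q.mean(0),4) if len(q) else '')
E
```

```text
30.65 [0.5186 0.2229 0.3396] [ 0.5 -0.4 -1.8] 10313 tilt 46.330934363118345 [ 0.656 -0.215  0.723] 0.021644708609020295 dq 0.0018470904168573694
large 235 [0.4168 0.169  0.2021]
large 173 [0.4199 0.1642 0.2007]
small 56 [0.6084 0.1044 0.1067]
small 57 [0.6083 0.1045 0.1071]
bearing 356 [0.758  0.0747 0.0175]
bearing 358 [0.7584 0.0746 0.0174]
spray 459 [0.6876 0.3993 0.176 ]
spray 462 [0.6874 0.3993 0.1757]
carton 1510 [ 0.755  -0.1474  0.0695]
carton 1513 [ 0.7551 -0.1477  0.0695]
```

```bash
python3 -c "
from bench import sign_off; print(sign_off())"
```

```text
the job is handed in; nothing more can be done
None
```

The job is handed in at about 31 s: the tester touched the black stud and then the red, with the yellow left alone. It is held still, screen upward, at a measured tilt of about 46° with its tip about 25 cm above the bench. The small tester, bearing, spray can and carton measured as unmoved; the large tester, partly hidden by the arm, still stands, and I did not re-measure the filter, wrench or screwdriver.

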